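# Switch the seesaw gate and feed the brass balls

### The arm

A 6-joint arm with a two-finger parallel gripper is mounted at the origin on the work surface. World frame = base frame: x ahead of the robot, y to its left, z up, the work surface at z = 0. Lengths are in m, angles in rad, forces in N, time in s.
With the tool pointing down it reaches from about 0.375 to 0.9 m from the base axis. Payload 3.1 kg.
Tool frame: the origin (TCP) lies on the centre line of the jaws, within the pads' length; the fingertips stand 8 mm ahead of it and the grasp point (between the pads) lies 11 mm behind it (robot.tip_extent is the distance from the TCP to the fingertips, in m); y points along the fingers, z is the direction in which the jaws open and shut, and the axes are right-handed (so a half turn about y gives the same grasp; the last joint's range is limited). The gripper opens to 87 mm and grips with 3 to 60 N. Pads are 19 mm wide; open, the fingers measure 117 mm over their backs; the gripper's body (75 mm by 190 mm) begins 51 mm behind the grasp point.
Start: joints at [1.121, 0.527, 1.433, -0, 1.181, -0.178], TCP at [0.168, 0.602, 0.231] pointing down, gripper open.
Joint ranges: [-3.08, 3.08], [-0.75, 2.2], [0.22, 2.44], [-1.43, 4.57], [0, 2.65], [-2.85, 2.85]. Speed limits (rad/s): [2.79, 2.79, 3.14, 3.14, 3.14, 3.14].

### API

Orientations are given as a unit quaternion [x, y, z, w].
In Python, from rig import robot gives the robot as it stands.
- The arm moves only by the shell command python3 -m crank 'ROWS' [FORCE]. ROWS is JSON, a list that holds one entry, the list of rows, each a list of 7 numbers: the turn, a rotation vector about the tool's x, y, z in degrees, then the shift along the tool's x, y, z in m, then the opening in per cent of the stroke, from 0 (shut) to 100 (fully open). In form: [[[ax, ay, az, dx, dy, dz, gripper], ...]]. A call has exactly 5 rows; each row shifts and turns the commanded pose from where the row before left it, along the tool's axes as they then stand; what a row does not reach is not made up. A row lasts 1/8 s, in which the tool goes at most 62.5 mm and 10.7 degrees, less where a joint would pass 70% of its speed; a pose out of reach is approached as far as the arm can. A call with a gripper value outside its range is refused whole. The fingers move at their own pace and stop on an object; FORCE is the grip in N (left out, the last holds). Time passes only in rows, so rows that do not move let the fingers close, or fill a call up. It gives the time, the measured TCP pose, the force and the opening at its end, in the units of the state.
- robot.get_obs(): the state, without advancing time (a new reading comes with each control period).
- robot.camera(name): name is "side" or "top"; returns a dict with "img" (480x640x3 uint8, red, green, blue), "K" (3x3 intrinsics, pixels), "R" (3x3) and "t" (3): a world point X has camera coordinates R X + t. Camera axes: x right, y down, z forward; pixel columns grow to the right and rows downward; lengths in m; the calibration is good to about 2 mm. A picture is of the moment at which its call begins. There is no depth.
- robot.hand_in(): hands the job in, once; it reports no verdict.
Trained networks look in a picture, given as the dict that the camera call returned (one of the last four; its "shot" number tells which), for a name from the list of things; names that differ only in an ending like _2 or _b are one class to them, and where a whole thing is asked for, a point or a joint stands for the part that bears it (a point fixed in the world has none). Each returns a list of dicts, best first, with "conf" (0 to 1); they miss things now and then, are a little off and sometimes report something else, mostly with a low value. They report only what shows in the picture. A call takes as long as a camera call.
- robot.spot_in(picture, thing): "at" ([row, column] in pixels, amid what is visible of it).
The state is a dict: "time": time; "q": joint angles; "joint_velocities": joint speeds; "joint_torque": joint torques, N m; "position": TCP position; "tool_rot": TCP orientation; "ft_force": force on the tool from outside, world axes, zero at the start; "moment": the same for the moment, N m; "grip_width": finger opening in m.
Only numpy, scipy, OpenCV 4.12 (cv2) and the standard library are available. Lean on these libraries where they do the work, as an engineer would, in place of code of your own. Each camera call takes 0.05 s, during which the arm holds its last target.

### The job

Press down the raised end of the seesaw gate so that it rocks right over to its other stop, then push the orange shutter tab fully across so that the three brass balls run down the other chute into its tray. Switch the gate before you open the shutter; do not touch the balls, leave the tools, stone and containers around the rig where they are, and finish with the gate and the shutter left as you set them and the balls lying in the tray.

Things in the scene. Friction and masses are not known exactly. Their poses are not given: they have to be found in the camera images.
- rig: Feed rig fixed to the bench, turned up to 0.3 rad. Origin on the table under the gate's pivot; x points away from the robot towards the feed ramp, y left along the gate, z up (rig frame). Ramp: steel, 35 mm wide, from x = 162 mm down to its mouth at x = 27 mm, height 118 mm. Chutes lead from the gate's ends to the trays. Nothing is higher than 195 mm (the shutter tab).
- gate (a joint): Tilt of the seesaw gate, an aluminium trough 262 mm long along rig y, rocking about rig x at height 88 mm; -0.25 to 0.25 rad. Positive: left (+y) end up, balls run right; negative: right end up, balls run left. Top-heavy (brass weight, reaching 70 mm above pivot): rests at either stop, where it starts, and falls over by itself once pressed past the middle (under 1 N at a pad).
- pad_left (a point): Centre of the top of the red press pad at the gate's left (+y) end; moves with the gate. Pad 46 (x) by 44 (y) mm, 5 mm thick, on the robot's side of the trough, 46 mm towards the robot and 105 mm left of the pivot. Height about 149 mm when raised, 97 mm when down. The trough's wall, its top level with the pad, runs along the pad's +x edge.
- pad_right (a point): The same at the right (-y) end (y = -105 mm).
- shutter (a joint): Travel of the shutter, a steel blade that closes the lower mouth of the ramp and holds the balls back. 0 = closed, 0.042 m = fully open, at its stop. It slides open towards rig -y, needs about 1.5 N, and stays where it is left.
- shutter_tab (a point): Centre of the top edge of the orange shutter tab; moves with the shutter. Upright tab, 22 (x) by 8 (y) mm, 52 mm tall, top at height 194 mm, 80 mm left (+y) of the ramp's middle when closed. Push its left (+y) face towards rig -y. The space to its left is free above 155 mm height.
- ball1: Lowest brass ball, 22 mm diameter, 47 g, origin at its centre. Starts in the ramp against the shutter.
- ball2: Second brass ball, same size, next up the ramp.
- ball3: Third brass ball, same size, uppermost.
- tray_left (a point): Centre of the inner floor of the blue catch tray at the left (+y) chute, inner size 102 x 102 mm, walls 36 mm (outer wall 70 mm).
- tray_right (a point): The same of the yellow catch tray at the right (-y) chute.
- tin: Bystander, leave alone: squat steel tin, 44 mm across, 34 mm high, on the table in front of the rig.
- file: Bystander, leave alone: flat steel file with a wooden handle, 17 mm thick and about 185 mm long, lying in front of the rig near its left tray.
- hammer: Bystander, leave alone: hammer lying at the right, beyond the yellow tray.
- cup: Bystander, leave alone: steel cup, 72 mm across, 85 mm high, behind the rig between ramp and yellow tray.
- jar: Bystander, leave alone: amber glass jar with a black lid, 60 mm across, 75 mm high, behind the rig between ramp and blue tray.
- stone: Bystander, leave alone: red-brown sharpening stone 150 x 50 x 25 mm, at the left, beyond the blue tray.

How it is judged:
On the way, in this order (a step that is already met when the one before it is completed fails the run):
1. the gate is rocked fully over to its other stop while the shutter is still closed (((value of joint gate above 0.21 rad and distance of pad_left from where it was at the start of the episode above 0.03 m) or (value of joint gate below -0.21 rad and distance of pad_left from where it was at the start of the episode above 0.03 m)) and value of joint shutter below 0.008 m), for 0.2 s.
2. the shutter is pushed fully open (((value of joint gate above 0.21 rad and distance of pad_left from where it was at the start of the episode above 0.03 m) or (value of joint gate below -0.21 rad and distance of pad_left from where it was at the start of the episode above 0.03 m)) and value of joint shutter above 0.035 m), for 0.2 s.
At the end, for the whole second after the job is handed in: The gate rests at the stop opposite to where it started (beyond 0.21 rad of 0.25), the shutter is at least 35 of 42 mm open, and all three balls lie still on the floor of the tray at the gate's newly lowered end (((value of joint gate below -0.21 rad and distance of pad_left from where it was at the start of the episode above 0.03 m and x of ball1 in the frame of tray_left between -0.052 and 0.052 m and y of ball1 in the frame of tray_left between -0.052 and 0.052 m and z of each of ball1, ball2, ball3 in the frame of tray_left below 0.03 m and x of ball2 in the frame of tray_left between -0.052 and 0.052 m and y of ball2 in the frame of tray_left between -0.052 and 0.052 m and x of ball3 in the frame of tray_left between -0.052 and 0.052 m and y of ball3 in the frame of tray_left between -0.052 and 0.052 m) or (value of joint gate above 0.21 rad and distance of pad_left from where it was at the start of the episode above 0.03 m and x of ball1 in the frame of tray_right between -0.052 and 0.052 m and y of ball1 in the frame of tray_right between -0.052 and 0.052 m and z of each of ball1, ball2, ball3 in the frame of tray_right below 0.03 m and x of ball2 in the frame of tray_right between -0.052 and 0.052 m and y of ball2 in the frame of tray_right between -0.052 and 0.052 m and x of ball3 in the frame of tray_right between -0.052 and 0.052 m and y of ball3 in the frame of tray_right between -0.052 and 0.052 m)) and value of joint shutter above 0.035 m and linear speed of each of ball1, ball2, ball3 below 0.05 m/s); the robot touches nothing.
It fails at once if a ball is touched by the robot (contact force between any of ball1, ball2, ball3 and the arm above 0.3 N or contact force between any of ball1, ball2, ball3 and the fingers above 0.3 N).
It fails at once if a bystander is moved by more than 30 mm (distance of any of tin, file, hammer, cup, jar, stone from where it was at the start of the episode above 0.03 m).
It also fails if it takes over 45 s, if anything falls off the work surface, if the arm or the gripper's body presses on something with over 40 N, if the wrist force passes 120 N, or if a joint passes its speed limit or range.

## Working session

There is one attempt and no reset: what is moved stays moved. The work goes in short steps, Python scripts to look and compute and a shell command to move; the robot and the scene stay as the last step left them, time stands still between calls to the robot, and variables do not carry over. Pictures are saved under pics/ and viewed, and the job is handed in when it is done.

```bash
ls; mkdir -p pics; python3 - <<'E'
from rig import robot
import cv2,numpy as np
o=robot.get_obs()
print(o['time'],o['position'],o['tool_rot'],o['grip_width'])
for n in ['side','top']:
    p=robot.camera(n); cv2.imwrite(f'pics/{n}0.png',p['img'][:,:,::-1])
    print(n,p['K'].tolist(),p['R'].tolist(),p['t'].tolist())
    for th in ['pad_left','pad_right','shutter_tab','tray_left','tray_right','ball1','gate','tin','file','jar','cup','stone','hammer','shutter']:
        r=robot.spot_in(p,th); print(th,[(np.round(x['at']).tolist(),round(x['conf'],2)) for x in r[:3]])
print(robot.get_obs()['time'])
E
```

```text
pics
0.0 [0.16743324 0.60143251 0.22957682] [ 0.70129982 -0.09602998  0.09555599 -0.6998756 ] 0.08730946372783983
side [[453.9651873623708, 0.0, 308.38691133786864], [0.0, 453.9651873623708, 237.43863309623737], [0.0, 0.0, 1.0]] [[0.9465714595011951, -0.3221758733257459, 0.01432406033812969], [-0.23929741654987585, -0.7314584818488612, -0.6385179995614179], [0.2161925495717478, 0.6009752041292156, -0.7694735768897559]] [-0.5393481694140382, 0.22299262828004804, 1.0011908373633385]
pad_left [([237.0, 299.0], 0.72), ([211.0, 217.0], 0.5), ([199.0, 293.0], 0.49)]
pad_right [([180.0, 295.0], 0.7), ([238.0, 299.0], 0.59), ([213.0, 322.0], 0.5)]
shutter_tab [([201.0, 295.0], 0.85)]
tray_left [([261.0, 320.0], 0.63)]
tray_right [([256.0, 321.0], 0.67)]
ball1 [([210.0, 330.0], 0.56)]
gate [([239.0, 300.0], 0.84), ([296.0, 395.0], 0.18)]
tin [([149.0, 260.0], 0.48)]
file [([213.0, 217.0], 0.89)]
jar [([181.0, 298.0], 0.62)]
cup [([294.0, 395.0], 0.69)]
stone [([152.0, 260.0], 0.6)]
hammer [([464.0, 427.0], 0.97), ([236.0, 301.0], 0.45)]
shutter [([204.0, 297.0], 0.71)]
top [[438.4878453821717
[... 151 characters left out ...]
8043], [-0.9858045350009945, 0.02153257782229248, -0.1665105608176242], [0.16697296376531542, 0.021824155802692518, -0.9857199072733219]] [0.01971690307436878, 0.6229625136704562, 1.1566885719093203]
pad_left [([259.0, 299.0], 0.62)]
pad_right [([258.0, 302.0], 0.6)]
shutter_tab [([245.0, 268.0], 0.53)]
tray_left [([252.0, 297.0], 0.95)]
tray_right [([248.0, 300.0], 0.75)]
ball1 [([238.0, 298.0], 0.58)]
gate [([258.0, 302.0], 0.73)]
tin [([299.0, 318.0], 0.68)]
file [([317.0, 223.0], 0.8)]
jar [([240.0, 218.0], 0.71)]
cup [([199.0, 370.0], 0.78)]
stone [([259.0, 148.0], 0.57), ([236.0, 489.0], 0.48)]
hammer [([237.0, 488.0], 0.79), ([238.0, 297.0], 0.39)]
shutter [([246.0, 268.0], 0.73)]
1.5
```

View pics/side0.png

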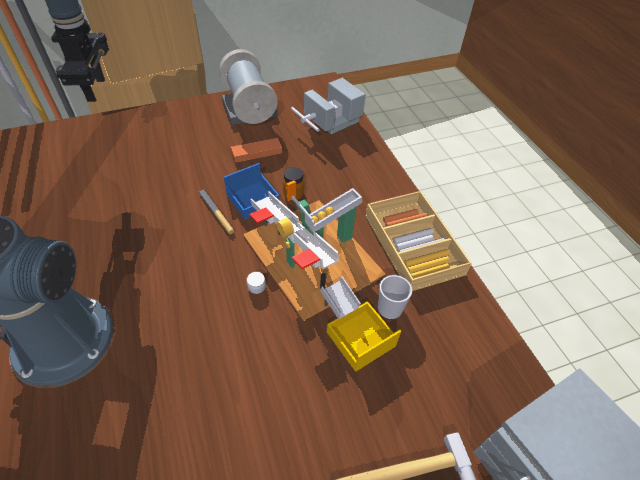

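View pics/top0.png

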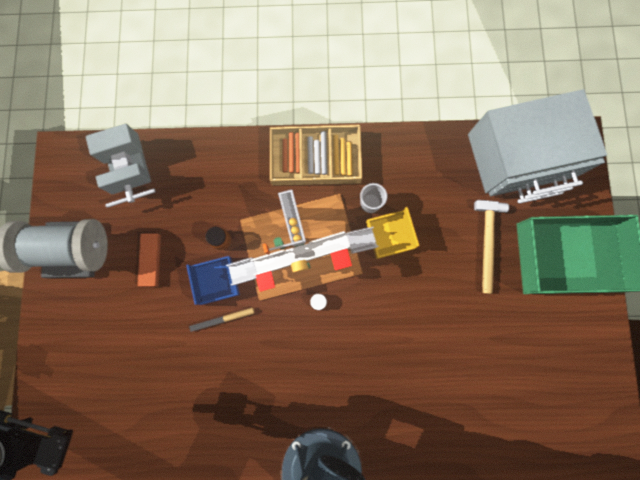

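```bash
python3 - <<'E'
import cv2
for n,(r0,r1,c0,c1) in {'side':(130,310,190,430),'top':(165,345,160,400)}.items():
    i=cv2.imread(f'pics/{n}0.png')[r0:r1,c0:c1]
    cv2.imwrite(f'pics/{n}0z.png',cv2.resize(i,(720,540),interpolation=cv2.INTER_CUBIC))
E
```

```text
(no output)
```

View pics/side0z.png

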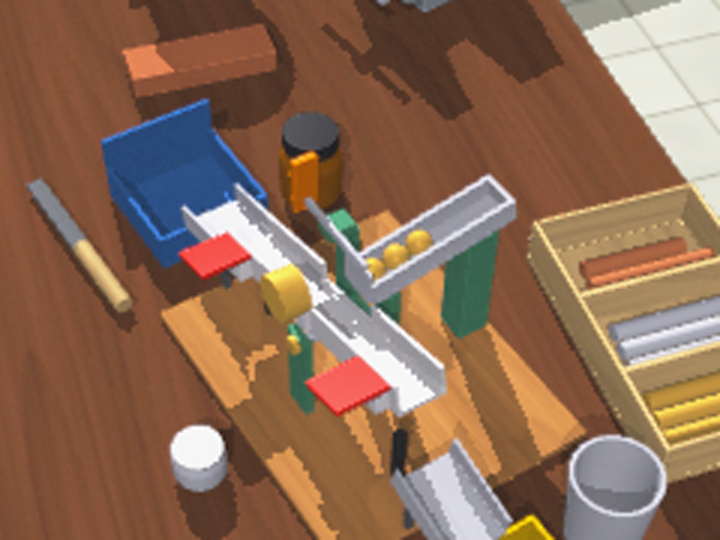

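View pics/top0z.png

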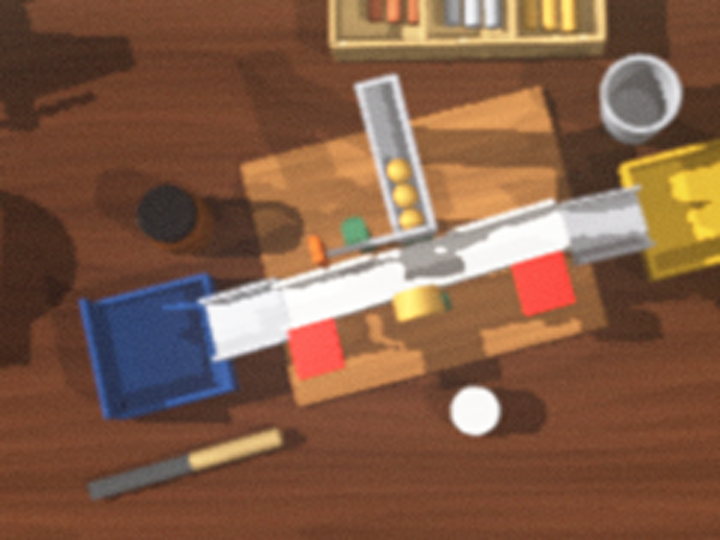

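The side view shows the right gate end (red pad near 305,258) raised, with its trough standing off the chute. The left end (262,215) is down at the blue side. The tab is at about (291,190) in the side view. I'll fit the rig pose for both tilt signs.

```bash
cat > h.py <<'E'
import numpy as np,cv2
from scipy.optimize import least_squares
def rigpts(phi,s=0):
    c,n=np.cos(phi),np.sin(phi)
    f=lambda x,y,z:[x,y*c-z*n,88e-3+y*n+z*c]
    return np.array([f(-.046,.105,.0361),f(-.046,-.105,.0361)])
def world(p,rp):
    x,y,a=p; c,s=np.cos(a),np.sin(a)
    return np.array(rp)@np.array([[c,-s,0],[s,c,0],[0,0,1]]).T+[x,y,0]
def proj(cam,X):
    Y=X@cam['R'].T+cam['t']; q=Y@cam['K'].T; return q[:,:2]/q[:,2:]
def reds(img):
    h=cv2.cvtColor(img,cv2.COLOR_RGB2HSV)
    m=(((h[...,0]<4)|(h[...,0]>176))&(h[...,1]>190)&(h[...,2]>140)).astype(np.uint8)
    n,l,st,ce=cv2.connectedComponentsWithStats(m)
    return [(st[i,4],ce[i].round(1).tolist()) for i in range(1,n) if st[i,4]>40]
E
python3 - <<'E'
from rig import robot
from h import *
cs=[robot.camera(n) for n in('side','top')]
for c in cs:print(reds(c['img']))
S=[sorted(reds(c['img']))[-2:] for c in cs]
# order: left pad = smaller column
obs=[np.array([r[1] for r in sorted(s,key=lambda r:r[1][0])]) for s in S]
for phi in(.25,-.25):
    f=lambda p:np.concatenate([(proj(c,world(p,rigpts(phi)))-o).ravel() for c,o in zip(cs,obs)])
    r=least_squares(f,[.55,0.03,.2]); p=r.x
    print(phi,p.round(4),r.fun.round(1))
    print('pads',world(p,rigpts(phi)).round(4),'other',world(p,rigpts(-phi)).round(4))
    tabs=None
    for c in cs: 
        print('pivot,wt',proj(c,world(p,[[0,0,.088],[.027,0,.118],[.162,0,.118]])).round().tolist())
print(robot.get_obs()['time'])
E
```

```text
[]
[]Traceback (most recent call last):
  File "<stdin>", line 10, in <module>
    return func(*args, **kwargs)
    vector_fun = VectorFunction(
        fun_wrapped,
    ...<6 lines>...
        workers=workers
    )
    self._update_fun()
    ~~~~~~~~~~~~~~~~^^
    self.f = self.fun_wrapped(xp_copy(self.x))
             ~~~~~~~~~~~~~~~~^^^^^^^^^^^^^^^^^
    return np.atleast_1d(self.fun(x))
                         ~~~~~~~~^^^
    return self.f(x, *self.args, **self.kwargs)
           ~~~~~~^^^^^^^^^^^^^^^^^^^^^^^^^^^^^^
  File "<stdin>", line 9, in <lambda>
ValueError: operands could not be broadcast together with shapes (2,2) (0,)
```

```bash
python3 - <<'E'
import cv2
for n,pts in {'side':[(258,305),(215,262),(190,291)],'top':[(258,341),(281,265),(248,266)]}.items():
    i=cv2.imread(f'pics/{n}0.png');h=cv2.cvtColor(i,cv2.COLOR_BGR2HSV)
    for r,c in pts: print(n,i[r,c][::-1],h[r,c], h[r-3:r+4:3,c-2:c+3:2].reshape(-1,3).tolist())
E
```

```text
side [247  98  92] [  1 160 247] [[2, 162, 247], [1, 160, 247], [1, 160, 247], [1, 159, 247], [1, 160, 247], [1, 160, 247], [1, 157, 247], [1, 157, 247], [1, 158, 247]]
side [247  83  77] [  1 176 247] [[1, 180, 247], [1, 176, 247], [1, 179, 247], [1, 174, 247], [1, 176, 247], [1, 172, 247], [1, 172, 247], [1, 171, 247], [1, 166, 247]]
side [165  84  10] [ 14 240 165] [[14, 240, 165], [14, 239, 164], [15, 240, 165], [14, 239, 164], [14, 240, 165], [14, 240, 165], [14, 239, 164], [14, 240, 165], [14, 239, 163]]
top [252  82  72] [  2 182 252] [[2, 183, 251], [2, 183, 252], [1, 184, 252], [1, 183, 252], [2, 182, 252], [2, 185, 252], [2, 184, 252], [2, 186, 251], [2, 184, 252]]
top [253  97  88] [  2 166 253] [[1, 166, 253], [2, 172, 253], [2, 168, 253], [1, 167, 253], [2, 166, 253], [2, 169, 253], [2, 169, 253], [1, 170, 253], [2, 173, 253]]
top [232 123  59] [ 11 190 232] [[14, 187, 250], [11, 187, 207], [13, 149, 183], [13, 180, 247], [11, 190, 232], [10, 141, 150], [13, 176, 239], [12, 188, 242], [9, 174, 158]]
```

```bash
sed -i 's/>190)&(h\[...,2\]>140)/>135)\&(h[...,2]>210)/' h.py
cat > fit.py <<'E'
from rig import robot
from h import *
import sys
cs=[robot.camera(n) for n in('side','top')]
def blob(img,cond):
    h=cv2.cvtColor(img,cv2.COLOR_RGB2HSV).astype(int); m=cond(h).astype(np.uint8)
    n,l,st,ce=cv2.connectedComponentsWithStats(m)
    return [(int(st[i,4]),ce[i].round(1).tolist(),st[i,:4].tolist()) for i in range(1,n) if st[i,4]>25]
for c in cs:print(reds(c['img'])); print(' or',blob(c['img'],lambda h:(h[...,0]>8)&(h[...,0]<17)&(h[...,1]>170)&(h[...,2]>150)))
S=[sorted(reds(c['img']))[-2:] for c in cs]
obs=[np.array([r[1] for r in sorted(s,key=lambda r:r[1][0])]) for s in S]
for phi in(.25,-.25):
    f=lambda p:np.concatenate([(proj(c,world(p,rigpts(phi)))-o).ravel() for c,o in zip(cs,obs)])
    r=least_squares(f,[.55,0.03,.2]); p=r.x
    print(phi,p.round(4),r.fun.round(1))
    print('pads',world(p,rigpts(phi)).round(4).tolist(),'other',world(p,rigpts(-phi)).round(4).tolist())
    for c in cs: 
        print('pivot,mouth,top,tab',proj(c,world(p,[[0,0,.088],[.027,0,.118],[.162,0,.118],[.03,.08,.194],[.03,.08,.142]])).round().tolist())
print(robot.get_obs()['time'])
E
python3 fit.py
```

```text
[(np.int32(173), [261.2, 214.3]), (np.int32(272), [305.4, 257.8])]
 or [(131, [290.8, 190.2], [286, 181, 10, 20])]
[(np.int32(294), [340.7, 259.0]), (np.int32(248), [265.1, 280.6])]
 or [(41, [265.2, 247.9], [263, 243, 6, 10])]
0.25 [0.5585 0.0599 0.3442] [ -4.4 -12.6   4.9  12.3  -1.    2.5  -1.2  -2.5]
pads [[0.4839, 0.1317, 0.149], [0.5525, -0.0598, 0.097]] other [[0.4778, 0.1485, 0.097], [0.5465, -0.043, 0.149]]
pivot,mouth,top,tab [[296.0, 233.0], [305.0, 220.0], [348.0, 195.0], [285.0, 177.0], [286.0, 193.0]]
pivot,mouth,top,tab [[294.0, 256.0], [290.0, 245.0], [272.0, 197.0], [256.0, 251.0], [259.0, 253.0]]
-0.25 [0.5633 0.0398 0.2352] [ 0.1 -0.   0.1 -0.  -0.2  0.2  0.2  0. ]
pads [[0.4928, 0.1367, 0.097], [0.5402, -0.0611, 0.149]] other [[0.4969, 0.1194, 0.149], [0.5444, -0.0785, 0.097]]
pivot,mouth,top,tab [[301.0, 239.0], [311.0, 226.0], [357.0, 204.0], [294.0, 182.0], [294.0, 197.0]]
pivot,mouth,top,tab [[302.0, 254.0], [299.0, 242.0], [286.0, 194.0], [265.0, 245.0], [267.0, 248.0]]
1.7
```

The fit is unambiguous: gate is at −0.25 (right end up), residuals under 0.3 px. The rig is at (0.563, 0.040), yaw 0.235 rad, so I press the right pad and the balls should go to the yellow tray. Next come the tab position and the tool moves.

```bash
cat > plan.py <<'E'
from rig import robot
import numpy as np,sys
from scipy.spatial.transform import Rotation as Ro
o=robot.get_obs(); T=Ro.from_quat(o['tool_rot']); M=T.as_matrix(); p=np.array(o['position'])
print('t',round(o['time'],3),'pos',p.round(4),'F',np.round(o['ft_force'],2),'grip',round(o['grip_width'],4))
print('axes x,y,z cols',M.round(3).tolist())
a=.2352; 
for s in(1,-1):
    z=s*np.array([np.cos(a),np.sin(a),0]); y=np.array([0,0,-1.]); x=np.cross(y,z)
    D=Ro.from_matrix(np.column_stack([x,y,z])); print('z=%+d rigx: rotvec tool deg'%s,np.degrees((T.inv()*D).as_rotvec()).round(1))
    for tg in sys.argv[1:]:
        t=np.array(eval(tg)); print(' to',tg,'shift in current tool',(M.T@(t-p)).round(4),' in final tool',(D.as_matrix().T@(t-p)).round(4))
E
python3 plan.py "[.54,-.061,.28]" "[.54,-.061,.16]"
python3 - <<'E'
from h import *
# tab triangulate with fitted cams
K=[([[453.9651873623708,0,308.38691133786864],[0,453.9651873623708,237.43863309623737],[0,0,1]],[[0.9465714595011951,-0.3221758733257459,0.01432406033812969],[-0.23929741654987585,-0.7314584818488612,-0.6385179995614179],[0.2161925495717478,0.6009752041292156,-0.7694735768897559]],[-0.5393481694140382,0.22299262828004804,1.0011908373633385],(290.8,190.2)),
([[438.4878453821717,0,313.882305639473],[0,438.4878453821717,233.3800952774004],[0,0,1]],[[-0.017591138192268187,-0.9995299166687442,-0.025109710099358043],[-0.9858045350009945,0.02153257782229248,-0.1665105608176242],[0.16697296376531542,0.021824155802692518,-0.9857199072733219]],[0.01971690307436878,0.6229625136704562,1.1566885719093203],(265.2,247.9))]
P=[np.array(k)@np.column_stack([R,t]) for k,R,t,_ in K]
X=cv2.triangulatePoints(P[0],P[1],np.array(K[0][3]).reshape(2,1),np.array(K[1][3]).reshape(2,1));X=(X[:3]/X[3]).ravel()
a=.2352;d=X-[.5633,.0398,0]
print(X, 'rig',d[0]*np.cos(a)+d[1]*np.sin(a),-d[0]*np.sin(a)+d[1]*np.cos(a))
E
```

```text
t 1.7 pos [0.1678 0.602  0.2305] F [ 0.36 -0.09  0.09] grip 0.0869
axes x,y,z cols [[0.963, -0.0, 0.268], [-0.268, -0.0, 0.963], [0.0, -1.0, -0.0]]
z=+1 rigx: rotvec tool deg [ 0. 61.  0.]
 to [.54,-.061,.28] shift in current tool [ 0.5366 -0.0494 -0.5388]  in final tool [ 0.7315 -0.0495  0.2075]
 to [.54,-.061,.16] shift in current tool [ 0.5366  0.0706 -0.5388]  in final tool [0.7315 0.0705 0.2075]
z=-1 rigx: rotvec tool deg [   0. -119.   -0.]
 to [.54,-.061,.28] shift in current tool [ 0.5366 -0.0494 -0.5388]  in final tool [-0.7315 -0.0495 -0.2075]
 to [.54,-.061,.16] shift in current tool [ 0.5366  0.0706 -0.5388]  in final tool [-0.7315  0.0705 -0.2075]
[0.5682849  0.12697285 0.16604838] rig 0.02516219860881705 0.0836111177240527
```

```bash
python3 -m crank '[[[0,10.5,0,0,-0.02,0,0],[0,10.5,0,0,-0.02,0,0],[0,10.5,0,0,-0.01,0,0],[0,10.5,0,0,0,0,0],[0,10.5,0,0,0,0,0]]]' 20
python3 plan.py "[.54,-.061,.28]"
```

```text
time: 2.33
position: [0.1677, 0.602, 0.2808]
tool_rot: [-0.585, 0.398, -0.398, 0.585]
ft_force: [0.5, -0.7, -0.6]
grip_width: 0.0448
t 2.325 pos [0.1677 0.602  0.2808] F [ 0.46 -0.66 -0.56] grip 0.0448
axes x,y,z cols [[0.368, 0.0, 0.93], [-0.93, 0.0, 0.368], [-0.0, -1.0, 0.0]]
z=+1 rigx: rotvec tool deg [-0.   8.1 -0. ]
 to [.54,-.061,.28] shift in current tool [7.535e-01 7.000e-04 1.023e-01]  in final tool [0.7315 0.0008 0.2075]
z=-1 rigx: rotvec tool deg [  -0.  -171.9    0. ]
 to [.54,-.061,.28] shift in current tool [7.535e-01 7.000e-04 1.023e-01]  in final tool [-0.7315  0.0008 -0.2075]
```

```bash
python3 -m crank '[[[0,8.2,0,0,0,0,0],[0,0,0,0.056,0,0.016,0],[0,0,0,0.056,0,0.016,0],[0,0,0,0.056,0,0.016,0],[0,0,0,0.056,0,0.016,0]]]' && python3 -m crank '[[[0,0,0,0.056,0,0.016,0],[0,0,0,0.056,0,0.016,0],[0,0,0,0.056,0,0.016,0],[0,0,0,0.056,0,0.016,0],[0,0,0,0.056,0,0.016,0]]]'
python3 plan.py "[.54,-.061,.28]"
```

```text
time: 2.95
position: [0.2838, 0.3982, 0.2808]
tool_rot: [-0.556, 0.436, -0.437, 0.557]
ft_force: [1.4, -0.5, 0.5]
grip_width: 0.0014
time: 3.58
position: [0.4281, 0.1449, 0.2809]
tool_rot: [-0.556, 0.436, -0.437, 0.556]
ft_force: [1.1, 0.1, -0.0]
grip_width: 0.0003
t 3.575 pos [0.4281 0.1449 0.2809] F [ 1.06  0.12 -0.04] grip 0.0003
axes x,y,z cols [[0.237, 0.001, 0.971], [-0.971, 0.0, 0.237], [0.0, -1.0, 0.001]]
z=+1 rigx: rotvec tool deg [-0.1  0.2  0. ]
 to [.54,-.061,.28] shift in current tool [0.2265 0.001  0.0598]  in final tool [0.2263 0.0009 0.0608]
z=-1 rigx: rotvec tool deg [ 0.000e+00 -1.798e+02  1.000e-01]
 to [.54,-.061,.28] shift in current tool [0.2265 0.001  0.0598]  in final tool [-0.2263  0.0009 -0.0608]
```

```bash
python3 -m crank '[[[0,0,0,0.058,0,0.014,0],[0,0,0,0.058,0,0.014,0],[0,0,0,0.058,0,0.014,0],[0,0,0,0.058,0,0.014,0],[0,0,0,0,0.04,0,0]]]' && python3 -m crank '[[[0,0,0,0,0.04,0,0],[0,0,0,0,0.025,0,0],[0,0,0,0,0.008,0,0],[0,0,0,0,0,0,0],[0,0,0,0,0,0,0]]]'
python3 plan.py "[.54,-.061,.16]"; python3 - <<'E'
from rig import robot
import cv2
p=robot.camera('side'); cv2.imwrite('pics/s1.png',cv2.resize(p['img'][130:310,190:430,::-1],(720,540)))
E
```

```text
time: 4.2
position: [0.5421, -0.0709, 0.243]
tool_rot: [-0.554, 0.434, -0.442, 0.556]
ft_force: [0.2, 1.1, -0.6]
grip_width: 0.0006
time: 4.82
position: [0.5377, -0.0657, 0.1688]
tool_rot: [-0.556, 0.436, -0.438, 0.557]
ft_force: [-0.9, -0.0, 0.4]
grip_width: 0.0006
t 4.825 pos [ 0.5377 -0.0657  0.1688] F [-0.87 -0.04  0.37] grip 0.0006
axes x,y,z cols [[0.238, 0.003, 0.971], [-0.971, -0.001, 0.238], [0.001, -1.0, 0.002]]
z=+1 rigx: rotvec tool deg [-0.1  0.3  0.1]
 to [.54,-.061,.16] shift in current tool [-0.004   0.0088  0.0034]  in final tool [-0.004   0.0088  0.0034]
z=-1 rigx: rotvec tool deg [ 1.000e-01 -1.797e+02  2.000e-01]
 to [.54,-.061,.16] shift in current tool [-0.004   0.0088  0.0034]  in final tool [ 0.004   0.0088 -0.0034]
```

View pics/s1.png

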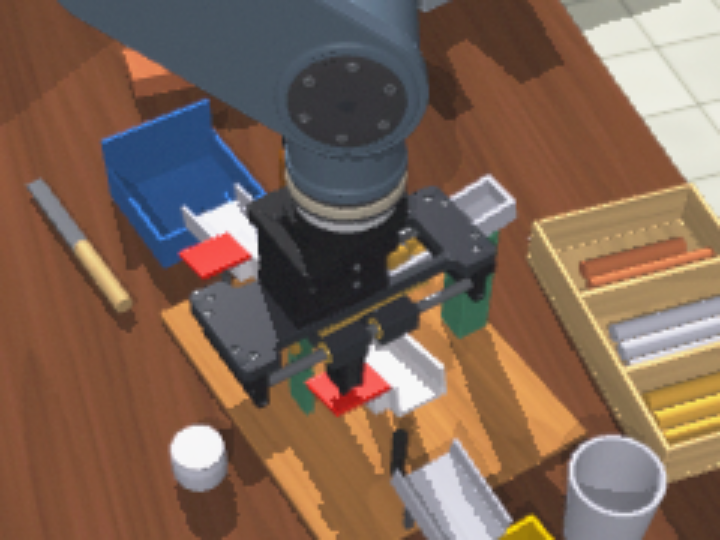

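The closed fingertips (zoom 345,385) are right above the raised right pad. Pressing now.

```bash
python3 -m crank '[[[0,0,0,0,0.014,0,0],[0,0,0,0.001,0.012,0,0],[0,0,0,0.001,0.012,0,0],[0,0,0,0.001,0.012,0,0],[0,0,0,0.001,0.008,0,0]]]' && python3 -m crank '[[[0,0,0,0,0,0,0],[0,0,0,0,0,0,0],[0,0,0,0,-0.03,0,0],[0,0,0,0,-0.06,0,0],[0,0,0,0,-0.06,0,0]]]'
python3 fit.py; python3 plan.py
```

```text
time: 5.5
position: [0.5371, -0.0691, 0.1091]
tool_rot: [0.556, -0.438, 0.436, -0.556]
ft_force: [-7.4, 5.0, 47.7]
grip_width: 0.0004
time: 6.12
position: [0.5373, -0.0693, 0.2604]
tool_rot: [0.556, -0.437, 0.436, -0.556]
ft_force: [1.3, -0.3, -0.5]
grip_width: 0.0004
[(np.int32(354), [309.5, 277.4])]
 or []
[(np.int32(291), [268.3, 277.6])]
 or [(44, [265.0, 247.4], [262, 243, 7, 10])]
0.25 [ 0.5776  0.0313 -0.1571] [-27.  -81.1 -13.8   0.9  -3.6 -19.6  75.8  -6.8]
pads [[0.5466, 0.1301, 0.149], [0.5148, -0.0708, 0.097]] other [[0.5494, 0.1478, 0.097], [0.5176, -0.0532, 0.149]]
pivot,mouth,top,tab [[308.0, 240.0], [319.0, 230.0], [375.0, 223.0], [315.0, 183.0], [315.0, 199.0]]
pivot,mouth,top,tab [[305.0, 248.0], [306.0, 237.0], [313.0, 187.0], [272.0, 226.0], [275.0, 230.0]]
-0.25 [ 0.574   0.013  -0.2647] [-21.9 -67.8 -19.2 -14.3  -1.5 -21.9  74.3  -4.7]
pads [[0.5586, 0.1318, 0.097], [0.5054, -0.0645, 0.149]] other [[0.5539, 0.1146, 0.149], [0.5007, -0.0818, 0.097]]
pivot,mouth,top,tab [[309.0, 246.0], [321.0, 237.0], [379.0, 235.0], [320.0, 189.0], [320.0, 205.0]]
pivot,mouth,top,tab [[312.0, 249.0], [314.0, 238.0], [326.0, 189.0], [282.0, 224.0], [284.0, 228.0]]
6.225
t 6.225 pos [ 0.542  -0.0707  0.2662] F [ 1.19  0.24 -0.18] grip 0.0005
axes x,y,z cols [[0.237, 0.014, 0.971], [-0.971, -0.005, 0.237], [0.008, -1.0, 0.013]]
z=+1 rigx: rotvec tool deg [-0.7  0.3  0.5]
z=-1 rigx: rotvec tool deg [   0.7 -179.7    1.2]
```

Only one pad shows in each view because the arm hides the other. I'll compare those two with the predictions for both stops.

```bash
python3 - <<'E'
from rig import robot
from h import *
p=[.5633,.0398,.2352]
for n in('side','top'):
    c=robot.camera(n); print(n,reds(c['img']))
    for phi in(.25,-.25): print(phi,proj(c,world(p,rigpts(phi))).round(1).tolist())
    i=c['img'][130:310,190:430,::-1] if n=='side' else c['img'][165:345,160:400,::-1]
    cv2.imwrite(f'pics/{n}2.png',cv2.resize(i,(720,540)))
E
python3 plan.py "world((.022,.110),.29)" 2>/dev/null; python3 plan.py "[.5633+.022*.9725-.112*.233,.0398+.022*.233+.112*.9725,.28]"
```

```text
side [(np.int32(354), [309.5, 277.4])]
0.25 [[263.5, 204.1], [309.6, 277.6]]
-0.25 [[261.4, 214.3], [305.5, 257.8]]
top [(np.int32(292), [268.2, 277.7])]
0.25 [[269.0, 277.7], [346.7, 259.5]]
-0.25 [[264.9, 280.8], [340.9, 259.0]]
t 6.325 pos [ 0.5382 -0.0696  0.2606] F [ 0.16 -0.03 -0.64] grip 0.0004
axes x,y,z cols [[0.237, 0.003, 0.971], [-0.971, -0.001, 0.237], [0.002, -1.0, 0.003]]
z=+1 rigx: rotvec tool deg [-0.1  0.3  0.1]
t 6.325 pos [ 0.5382 -0.0696  0.2606] F [ 0.16 -0.03 -0.64] grip 0.0004
axes x,y,z cols [[0.237, 0.003, 0.971], [-0.971, -0.001, 0.237], [0.002, -1.0, 0.003]]
z=+1 rigx: rotvec tool deg [-0.1  0.3  0.1]
 to [.5633+.022*.9725-.112*.233,.0398+.022*.233+.112*.9725,.28] shift in current tool [-0.2121 -0.0196  0.0729]  in final tool [-0.2125 -0.0194  0.0719]
z=-1 rigx: rotvec tool deg [   0.2 -179.7    0.2]
 to [.5633+.022*.9725-.112*.233,.0398+.022*.233+.112*.9725,.28] shift in current tool [-0.2121 -0.0196  0.0729]  in final tool [ 0.2125 -0.0194 -0.0719]
```

View pics/side2.png

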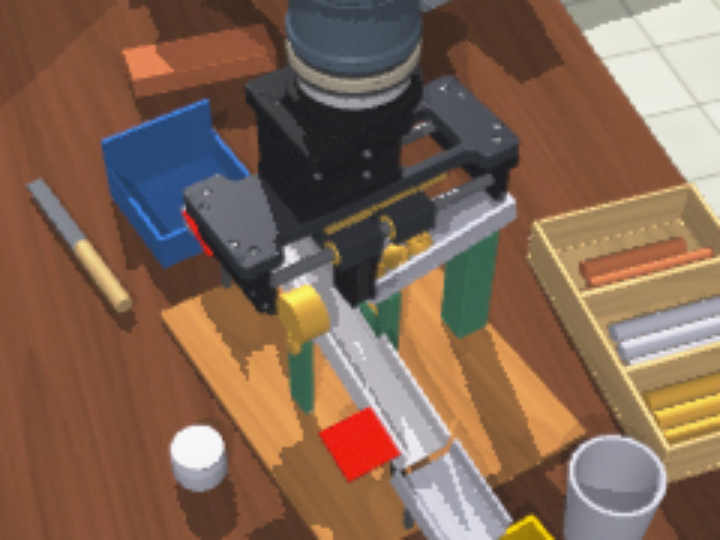

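The gate is at +0.25: both visible pads match that prediction within 1 px, and the right trough end now meets its chute. Moving over to the left of the tab.

```bash
python3 -m crank '[[[0,0,0,0,-0.02,0,0],[0,0,0,-0.053,0,0.018,0],[0,0,0,-0.053,0,0.018,0],[0,0,0,-0.053,0,0.018,0],[0,0,0,-0.053,0,0.018,0]]]' && python3 -m crank '[[[0,0,0,0,0,0,0],[0,0,0,0,0.03,0,0],[0,0,0,0,0.03,0,0],[0,0,0,0,0.03,0,0],[0,0,0,0,0.014,0,0]]]'
python3 plan.py "[.5633+.022*.9725-.112*.233,.0398+.022*.233+.112*.9725,.175]"
python3 - <<'E'
from rig import robot
from h import *
for n in('side','top'):
    c=robot.camera(n)
    i=c['img'][130:310,190:430,::-1] if n=='side' else c['img'][165:345,160:400,::-1]
    cv2.imwrite(f'pics/{n}3.png',cv2.resize(i,(720,540)))
E
```

```text
time: 6.95
position: [0.5561, 0.1552, 0.2769]
tool_rot: [0.557, -0.438, 0.436, -0.555]
ft_force: [0.8, -1.0, 0.4]
grip_width: 0.0003
time: 7.58
position: [0.5552, 0.1524, 0.1723]
tool_rot: [0.558, -0.439, 0.435, -0.554]
ft_force: [0.7, -1.1, 0.1]
grip_width: 0.0008
t 7.575 pos [0.5552 0.1524 0.1723] F [ 0.68 -1.08  0.07] grip 0.0008
axes x,y,z cols [[0.236, -0.006, 0.972], [-0.972, -0.001, 0.236], [-0.001, -1.0, -0.006]]
z=+1 rigx: rotvec tool deg [ 0.4  0.2 -0. ]
 to [.5633+.022*.9725-.112*.233,.0398+.022*.233+.112*.9725,.175] shift in current tool [-0.0006 -0.0027  0.0037]  in final tool [-0.0006 -0.0027  0.0037]
z=-1 rigx: rotvec tool deg [-1.000e-01 -1.798e+02 -6.000e-01]
 to [.5633+.022*.9725-.112*.233,.0398+.022*.233+.112*.9725,.175] shift in current tool [-0.0006 -0.0027  0.0037]  in final tool [ 0.0006 -0.0027 -0.0037]
```

View pics/side3.png

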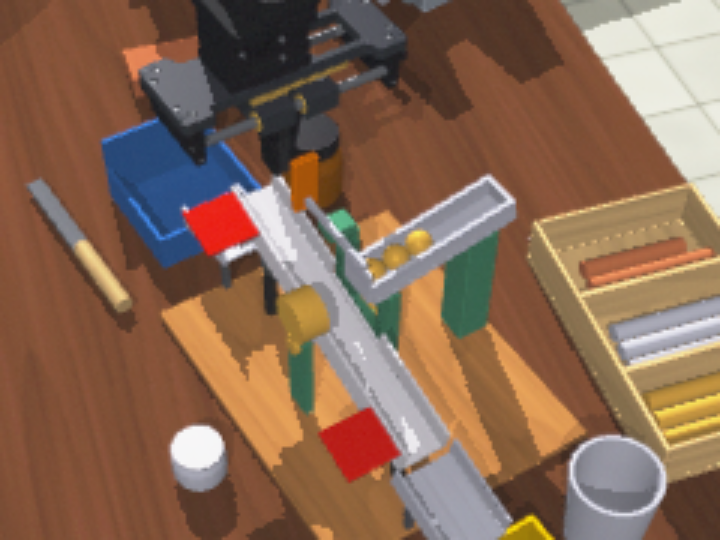

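View pics/top3.png

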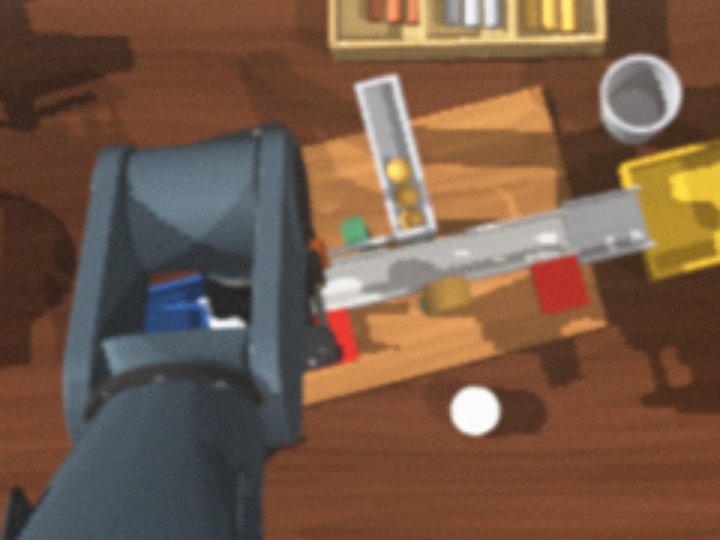

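Fingers (zoom 280,150) stand just left of the orange tab (305,180), above the trough. The left pad is up. Pushing.

```bash
python3 -m crank '[[[0,0,0,0.012,-0.002,0.003,0],[0,0,0,0.012,0,0,0],[0,0,0,0.012,0,0,0],[0,0,0,0.012,0,0,0],[0,0,0,0.012,0,0,0]]]'
python3 plan.py "[.5633+.022*.9725-.0515*.233,.0398+.022*.233+.0515*.9725,.175]"
```

```text
time: 8.3
position: [0.5743, 0.097, 0.178]
tool_rot: [-0.555, 0.438, -0.436, 0.557]
ft_force: [-4.1, 26.6, 9.2]
grip_width: 0.0004
t 8.3 pos [0.5743 0.097  0.178 ] F [-4.1  26.56  9.2 ] grip 0.0004
axes x,y,z cols [[0.235, -0.0, 0.972], [-0.972, 0.005, 0.235], [-0.005, -1.0, 0.001]]
z=+1 rigx: rotvec tool deg [-0.   0.1 -0.3]
 to [.5633+.022*.9725-.0515*.233,.0398+.022*.233+.0515*.9725,.175] shift in current tool [ 0.0015  0.003  -0.002 ]  in final tool [ 0.0015  0.003  -0.002 ]
z=-1 rigx: rotvec tool deg [-4.000e-01 -1.799e+02  1.000e-01]
 to [.5633+.022*.9725-.0515*.233,.0398+.022*.233+.0515*.9725,.175] shift in current tool [ 0.0015  0.003  -0.002 ]  in final tool [-0.0015  0.003   0.002 ]
```

Force of 27 N along +y means the shutter is at its stop. I'll hold briefly, back off to the left, and look.

```bash
python3 -m crank '[[[0,0,0,0,0,0,0],[0,0,0,0,0,0,0],[0,0,0,0,0,0,0],[0,0,0,-0.03,0,0,0],[0,0,0,-0.03,0,0,0]]]' && python3 -m crank '[[[0,0,0,0,-0.05,0,0],[0,0,0,0,-0.05,0,0],[0,0,0,-0.05,0,0,0],[0,0,0,-0.05,0,-0.02,0],[0,0,0,-0.05,0,-0.03,0]]]' && python3 -m crank '[[[0,0,0,-0.05,0,-0.03,0],[0,0,0,-0.05,0,-0.03,0],[0,0,0,-0.05,0,-0.03,0],[0,0,0,0,0,0,0],[0,0,0,0,0,0,0]]]'
python3 fit.py
python3 - <<'E'
from rig import robot
from h import *
p=[.5633,.0398,.2352]
for n in('side','top'):
    c=robot.camera(n)
    print(n,'tab mid closed/open',proj(c,world(p,[[.025,.08,.168],[.025,.038,.168]])).round(1).tolist())
    i=c['img'][160:370,190:470,::-1] if n=='side' else c['img'][150:345,170:430,::-1]
    cv2.imwrite(f'pics/{n}4.png',cv2.resize(i,(800,600)))
E
```

```text
time: 8.93
position: [0.5599, 0.1537, 0.1774]
tool_rot: [0.556, -0.437, 0.437, -0.555]
ft_force: [0.2, 0.4, 0.0]
grip_width: 0.0007
time: 9.55
position: [0.4759, 0.2884, 0.2774]
tool_rot: [0.556, -0.437, 0.437, -0.556]
ft_force: [-0.2, -0.1, -0.8]
grip_width: 0.0002
time: 10.18
position: [0.3534, 0.412, 0.2774]
tool_rot: [0.557, -0.436, 0.437, -0.556]
ft_force: [-0.4, -0.6, 0.4]
grip_width: 0.0003
[(np.int32(291), [263.2, 204.0]), (np.int32(355), [309.4, 277.4])]
 or [(124, [300.5, 200.8], [296, 191, 10, 20])]
[(np.int32(245), [346.2, 259.3]), (np.int32(289), [268.3, 277.7])]
 or [(33, [282.0, 243.6], [280, 239, 5, 10])]
0.25 [0.5632 0.0411 0.2369] [ 0.1 -0.2  0.  -0.2  0.3  0.1  0.1  0.2]
pads [[0.4967, 0.1205, 0.149], [0.5445, -0.0773, 0.097]] other [[0.4925, 0.1378, 0.097], [0.5403, -0.0599, 0.149]]
pivot,mouth,top,tab [[301.0, 238.0], [311.0, 225.0], [357.0, 204.0], [294.0, 181.0], [294.0, 197.0]]
pivot,mouth,top,tab [[301.0, 254.0], [298.0, 242.0], [286.0, 194.0], [264.0, 245.0], [267.0, 248.0]]
-0.25 [0.5663 0.0212 0.1553] [  3.9  13.1  -3.7 -13.1   1.7  -1.2   1.3   1.6]
pads [[0.5037, 0.1235, 0.097], [0.5352, -0.0776, 0.149]] other [[0.5064, 0.1058, 0.149], [0.5379, -0.0952, 0.097]]
pivot,mouth,top,tab [[305.0, 244.0], [315.0, 232.0], [364.0, 213.0], [301.0, 186.0], [301.0, 202.0]]
pivot,mouth,top,tab [[309.0, 252.0], [307.0, 241.0], [298.0, 191.0], [273.0, 241.0], [275.0, 244.0]]
10.275
side tab mid closed/open [[292.2, 190.4], [301.6, 201.4]]
top tab mid closed/open [[266.4, 248.2], [282.8, 243.9]]
```

View pics/side4.png

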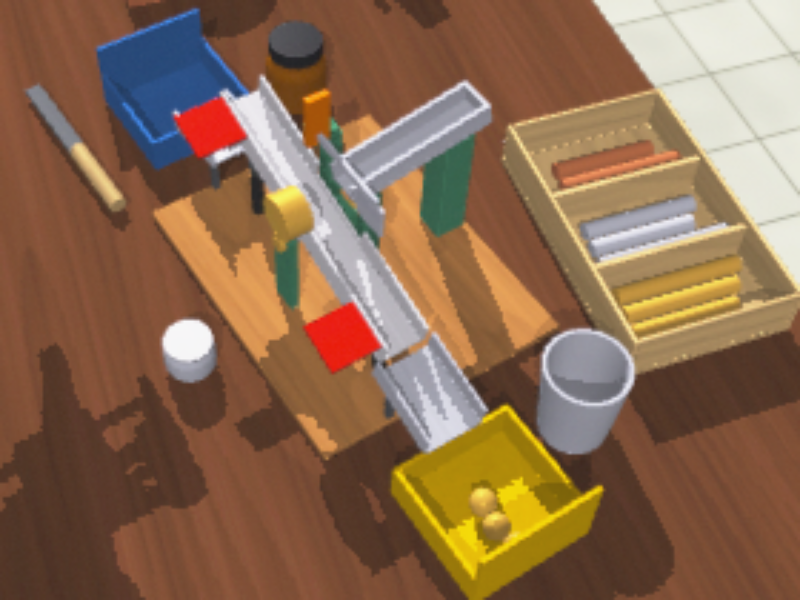

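View pics/top4.png

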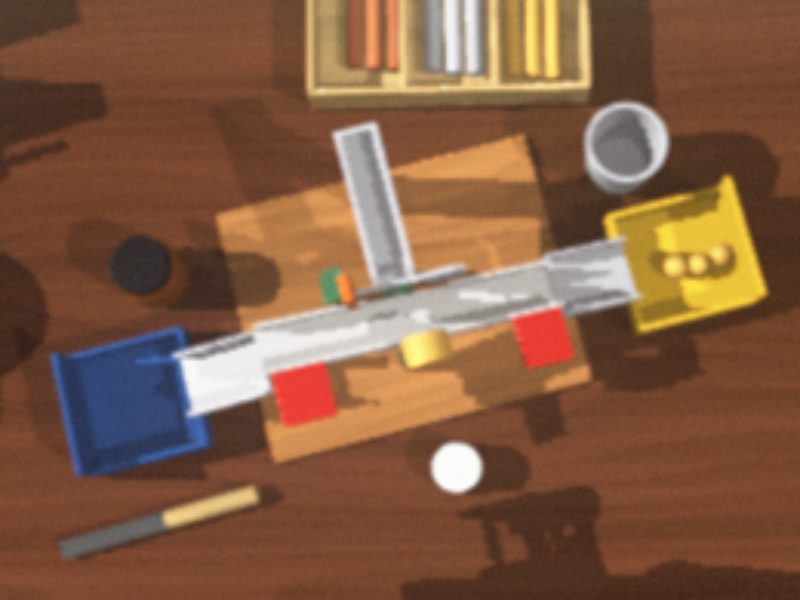

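All three balls lie in the yellow tray: the top view shows them at zoom (675,265), (697,265) and (720,255). The tab is within about 1 px of its predicted open position. I'll let the balls settle and check that nothing moves.

```bash
for k in 1 2 3 4; do python3 -m crank '[[[0,0,0,0,0,0,0],[0,0,0,0,0,0,0],[0,0,0,0,0,0,0],[0,0,0,0,0,0,0],[0,0,0,0,0,0,0]]]' >/dev/null; done
python3 - <<'E'
from rig import robot
from h import *
a=robot.camera('top')
for _ in range(10): b=robot.camera('top')
A,B=[x['img'][215:275,360:430].astype(int) for x in(a,b)]
print('tray diff max/mean',abs(A-B).max(),abs(A-B).mean(), 'elsewhere',abs(a['img'].astype(int)-b['img'])[100:300,100:350].mean())
cv2.imwrite('pics/top5.png',cv2.resize(b['img'][150:345,170:430,::-1],(800,600)))
print(robot.get_obs()['time'],robot.get_obs()['ft_force'])
E
```

```text
tray diff max/mean 13 2.2096825396825395 elsewhere 2.096233333333333
13.425 [ 0.59932033 -0.57627022 -0.35026273]
```

View pics/top5.png

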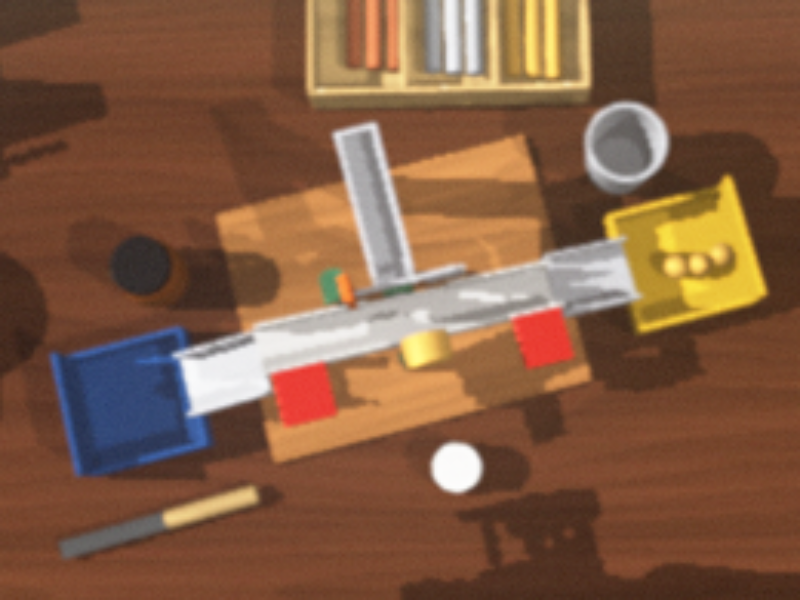

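The picture is unchanged: three balls still in the yellow tray, gate and tab as set. Handing in.

```bash
python3 -c "
from rig import robot
print(robot.hand_in())"
```

```text
the job is handed in; nothing more can be done
None
```

I pressed the raised right pad until the gate rocked over. With the shutter still closed, I then pushed the orange tab to its stop, and all three balls ran into the yellow tray. I handed the job in at about 13.4 s of the 45 s allowed; no verdict was reported.

- **Gate:** before hand-in the fit of both pads matched +0.25 rad within 0.3 px; it started at −0.25 rad.
- **Shutter:** the tab was within about 1 px of its predicted fully open position, and the push ended against the stop with about 27 N.
- **Balls:** the top view shows all three in the yellow tray. Over 0.5 s the tray showed no change beyond image noise.
- **Bystanders:** the tin, file, cup and jar look unmoved in the pictures. I did not recheck the stone and hammer at the end, but the arm never went near the hammer and stayed high above the stone's side.
- **Off plan:** the fingers pressed the pad with about 48 N when the gate hit its stop, far more than needed. That is below the 120 N wrist limit, and as far as the readings show it came through the fingertips and not the gripper's body, which has the 40 N limit.

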